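# Drop worn bearings into the bench scrap can and ease its lid shut

## Robot

A 7-joint arm with a two-finger parallel gripper is mounted at the origin on the work surface. World frame = base frame: x ahead of the robot, y to its left, z up, the work surface at z = 0. Lengths are in mm, angles in rad, forces in N, time in s.
With the tool pointing down it reaches from about 400 to 900 mm from the base axis. Payload 5.6 kg.
Tool frame: the origin (TCP) lies midway between the tips of the shut fingers; the grasp point (between the pads) lies 19 mm behind it; z points along the fingers, y is the line along which they close (so a half turn about z gives the same grasp; the last joint's range is limited). The gripper opens to 92 mm and grips with 3 to 60 N. Pads are 20 mm wide; open, the fingers measure 128 mm over their backs; the gripper's body (75 mm by 189 mm) begins 69 mm behind the grasp point.
Start: joints at [1.279, 0.468, -0.012, 1.603, 0.006, 1.071, -0.056], TCP at [160.014, -630.004, 214.592] pointing down, gripper open.
Joint ranges: [-2.53, 2.53], [-0.31, 2.02], [-1.57, 1.55], [0.28, 2.44], [-1.29, 4.43], [0.15, 1.84], [-2.92, 2.92]. Speed limits (rad/s): [2.57, 2.57, 3.14, 3.14, 3.14, 3.14, 3.14].

## Interface

Orientations are given as a rotation vector (axis times angle).
In Python, from cell import robot, grip, kin, viewer gives the robot as it stands. Calls block until the motion is done:
- robot.movep(position, orientation): joint-space move of the TCP to a pose.
- robot.servo_line(position, feed=150, rotation=None): straight line of the TCP; rotation=None keeps the orientation; feed is the mean speed in mm/s.
- robot.goto_joints(angles): joint-space move.
- grip(opening, newtons=None): opening from 0.0 (shut) to 1.0 (fully open); newtons is the grip in N (None keeps the last); returns when the fingers have stopped.
- robot.hold(seconds).
- kin.ik(position, orientation): joint angles nearest the present ones, or None.
- robot.observe(): the state.
- viewer.read_camera(name): name is "scene" or "top" or "wrist"; returns the picture (384x512x3 uint8, red, green, blue); there is no depth.
- viewer.camera_info(name): a dict with "camera_matrix" (3x3 intrinsics, pixels), "R" (3x3) and "t" (3): a world point X has camera coordinates R X + t. Camera axes: x right, y down, z forward; pixel columns grow to the right and rows downward; lengths in mm; the calibration is good to about 2 mm. A picture is of the moment at which its call begins: read the wrist's pose just before it. camera_info takes no time and is no camera call; for the wrist camera it gives the pose at the moment of the call.
A pose or a line that the arm cannot do raises robot.IKError and nothing moves.
- robot.job_done(): hands the job in; it is judged then, once.
Trained networks look in the newest picture that a camera, given by its name, has taken for a name from the list of things; names that differ only in an ending like _2 or _b are one class to them, and where a whole thing is asked for, a point or a joint stands for the part that bears it (a point fixed in the world has none). Each returns a list of dicts, best first, with "confidence" (0 to 1); they miss things now and then, are a little off and sometimes report something else, mostly with a low value. They report only what shows in the picture. A call takes as long as a camera call. They do not tell look-alikes from the thing itself.
- viewer.silhouettes(name, camera): "mask" (384x512 bool, what is visible of it).
- viewer.pinpoint(name, camera): "at" ([x, y, z] in mm, in the coordinates of the camera as it stood for that picture, good to about 4 mm: a listed point, or the origin of a listed thing).
The state is a dict: "t": time; "joints": joint angles; "joint_velocities": joint speeds; "joint_torque": joint torques, N m; "tcp_pos": TCP position; "tcp_rot": TCP orientation; "contact_force": force on the tool from outside, world axes, zero at the start; "wrist_torque": the same for the moment, N m; "grip_width": opening from 0.0 (shut) to 1.0 (fully open); "grip_force": force on a finger pad.
Only numpy, scipy, OpenCV 4.12 (cv2) and the standard library are available. Lean on these libraries where they do the work, as an engineer would, in place of code of your own. Each camera call takes 0.05 s, during which the arm holds its last target. There are 200 camera calls.

## Task

Press the scrap can's orange hand lever down with the fingertips so that its linked yellow lid lifts, and keep it down until both worn bearings have rolled off the chute into the can. Then ease the lever back up so that the lid closes fully without slamming, and move clear. Only press the lever, do not grip it; do not touch the lid or the bearings, and leave the block, the tin and the oil bottle where they stand.

Things in the scene. Friction and masses are not known exactly. Their poses are not given: they have to be found in the camera images.
- can: Red sheet-metal scrap can fixed to the bench, 200 (x) by 180 (y) by 150 mm high. Origin: centre of its underside; x points from the lever end to the lid's hinge, y to the chute, z up. Turned by 0.3 to 1.0 rad about the vertical (lever end towards the robot and its right). The chute, 21 mm wide, leaves its +y side at x = -45 mm, rises at 0.28 rad to y = 222 mm, z about 155 mm there, and feeds through a notch in the wall.
- pad (a point): Centre of the top of the lever's orange press pad, 45 x 45 x 6 mm, in front of the can at x about -176, y = -113 mm of the can's frame. Top about 111 mm above the bench with the lever up, 54 mm fully down; it tilts 0.16 rad either way. The lever, along the can's -y side, pivots at x = 0, z = 70 mm. Site axes: the can's when the lever is up; they turn with the lever.
- lever (a joint): Angle of the hand lever: 0 up at rest, 0.32 rad fully down on its stop. Pressing takes about 6 N downwards at the pad, most with the lid near shut. It has no catch: the lid's weight pushes it back up as it is let go.
- lid (a joint): Angle of the yellow lid: 0 shut, 0.96 rad fully open; hinged along the can's +x rim. It always turns 3 times the lever's angle. It weighs 340 g and falls shut fast if the lever is let go. It slams if it closes faster than 1.5 rad/s (0.3 m/s at its front edge, 90 mm/s at the press pad) in its last 0.3 rad.
- lid_edge (a point): Middle of the lid's free front edge, on its top, 207 mm from the hinge. Lid 207 x 190 x 4 mm, top 154 mm above the bench when shut; opening, the edge rises up to 170 mm and swings away from the pad. A tab 42 mm deep on its +y side dams the chute while shut; the bearings roll in once it has lifted about 0.3 rad, within about 1 s.
- bearing0: Worn ball bearing, steel, 40 mm diameter, 12 mm wide, 80 g, standing on its rim in the chute, the first behind the lid's tab, its centre at about x = -45, y = 119, z = 129 mm in the can's frame. Origin: its centre; x axis along its own axle. In the can its centre is lower than 85 mm.
- bearing1: The second, identical bearing, standing in the chute just behind the first, its centre about 39 mm farther out in y and 11 mm higher. Origin: its centre; x axis along its axle.
- block: Bystander: pale wooden block 55 by 55 by 50 mm high, loose. Origin: centre of its underside, z up.
- tin: Bystander: blue tin, 56 mm diameter, 75 mm high, loose. Origin: centre of its underside, z up.
- oil: Bystander: yellow oil bottle with a red cap, 48 mm diameter, 140 mm high, loose. Origin: centre of its underside, z up. Block, tin and oil bottle may stand in any order at three places: two in front of the can, one behind its chute, each at least 110 mm from the centre of the press pad.
Things that resemble listed ones, but are neither listed nor needed, are in the scene too. Leave any red or turquoise look-alike of the bearing1 alone.

How it is judged:
By the outcome, as a careful person would: the job done as asked, in the order asked, and still so for the second after the job is handed in, with the robot touching nothing.
It also fails if it takes over 35 s, if anything falls off the work surface, if the arm or the gripper's body presses on something with over 40 N, if the wrist force passes 120 N, or if a joint passes its speed limit or range.

## Working session

There is one attempt and no reset: what is moved stays moved. The work goes in short steps, each a Python script; the robot and the scene stay as the last script left them, time stands still between calls to the robot, and variables do not carry over. Pictures are saved under pics/ and viewed, at most 10 in all, crops included, and the job is handed in when it is done.

```bash
mkdir -p pics; ls; cat > h.py <<'E'
import numpy as np, cv2
from cell import robot, grip, kin, viewer
def world(name,cam):
    i=viewer.camera_info(cam); R=np.array(i["R"]);t=np.array(i["t"])
    return [(round(d["confidence"],2),np.round(R.T@(np.array(d["at"])-t),0).tolist(),np.round((np.array(i["camera_matrix"])@d["at"])[:2]/d["at"][2]).tolist()) for d in viewer.pinpoint(name,cam)]
E
python3 - <<'E'
from h import *
ims=[]
for c in ["scene","top"]:
    im=viewer.read_camera(c); ims.append(im)
    for n in ["can","pad","lid_edge","bearing0","block","tin","oil"]:
        print(c,n,world(n,c)[:4])
a=np.vstack([ims[0],ims[1]])
cv2.imwrite("pics/a.png",cv2.resize(np.hstack(ims)[:,:,::-1],(800,300)))
cv2.imwrite("pics/s.png",cv2.resize(ims[0][:,:,::-1],(800,600)))
cv2.imwrite("pics/t.png",cv2.resize(ims[1][:,:,::-1],(800,600)))
print(robot.observe()["t"],robot.observe()["tcp_rot"])
E
```

```text
pics
scene can [(0.66, [652.0, 52.0, -1.0], [235.0, 229.0]), (0.42, [429.0, 82.0, -1.0], [320.0, 189.0])]
scene pad [(0.81, [565.0, -131.0, 108.0], [216.0, 128.0]), (0.3, [558.0, -8.0, 156.0], [252.0, 142.0])]
scene lid_edge [(0.8, [557.0, -5.0, 151.0], [254.0, 144.0])]
scene bearing0 [(0.7, [547.0, 129.0, 128.0], [301.0, 189.0]), (0.65, [526.0, 161.0, 141.0], [321.0, 190.0]), (0.6, [423.0, 271.0, 25.0], [388.0, 235.0]), (0.55, [526.0, 299.0, 18.0], [363.0, 274.0])]
scene block []
scene tin [(0.85, [429.0, 82.0, -2.0], [320.0, 189.0])]
scene oil []
top can []
top pad [(0.89, [557.0, -134.0, 111.0], [378.0, 219.0])]
top lid_edge [(0.78, [559.0, -1.0, 155.0], [308.0, 213.0])]
top bearing0 [(0.73, [543.0, 126.0, 128.0], [234.0, 223.0]), (0.7, [523.0, 164.0, 138.0], [212.0, 232.0]), (0.64, [411.0, 164.0, 19.0], [216.0, 294.0]), (0.6, [416.0, 267.0, 22.0], [164.0, 290.0])]
top block [(0.62, [465.0, -45.0, 2.0], [320.0, 269.0])]
top tin [(0.81, [424.0, 80.0, 0.0], [259.0, 288.0])]
top oil [(0.68, [628.0, 223.0, 2.0], [193.0, 187.0])]
0.8 [ 3.11723453e+00  3.89757362e-01 -7.56193118e-05]
```

View pics/s.png

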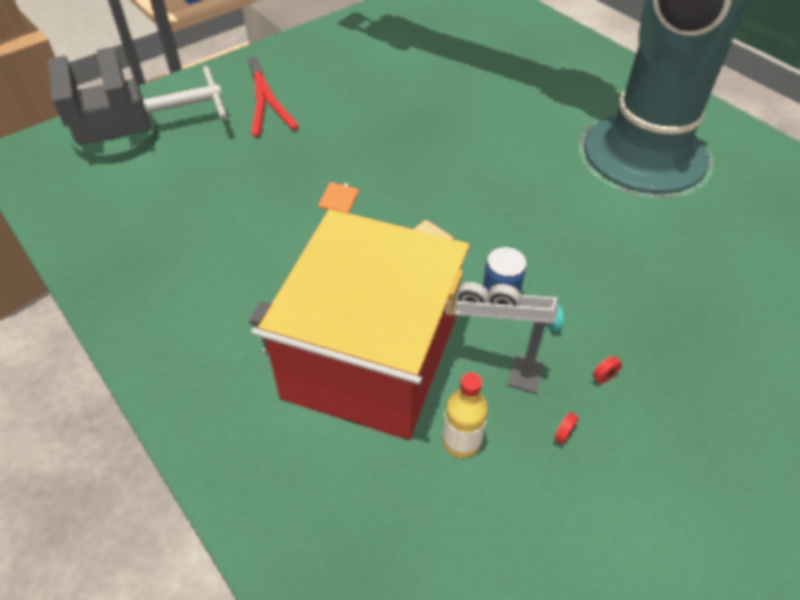

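View pics/t.png

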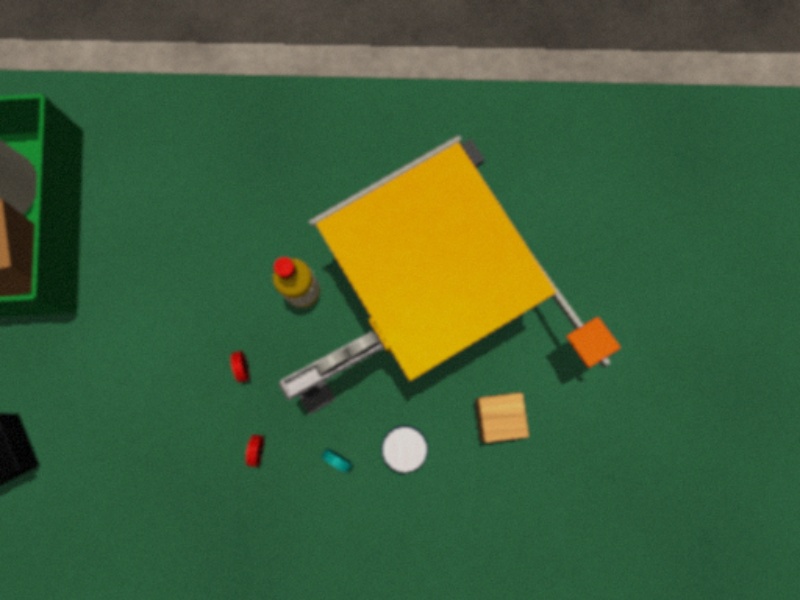

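The top and scene views agree: the pad is at (378,219) in the top image, about world (561,-133,110). The grey bearings standing in the chute, at top (234,223) and (212,232), are the real ones; the red and turquoise ones on the bench are look-alikes. I'll fit the can's pose and move above the pad with the fingers shut.

```bash
cat >> h.py <<'E'
C=np.array([[0,0],[-176,-113],[-105,0],[-45,119],[-45,158]],float)
W=np.array([[652,52],[561,-132.5],[558,-3],[545,127.5],[524.5,162.5]])
c,w=C-C.mean(0),W-W.mean(0)
psi=np.arctan2((c[:,0]*w[:,1]-c[:,1]*w[:,0]).sum(),(c*w).sum())
Rz=np.array([[np.cos(psi),-np.sin(psi)],[np.sin(psi),np.cos(psi)]])
T=W.mean(0)-Rz@C.mean(0)
rot=np.pi*np.array([np.cos(psi/2),np.sin(psi/2),0])
def padpos(q,dz=0):   # q lever angle -> TCP on the pad top
    x=-(176*np.cos(q)+41*np.sin(q)); z=70+41*np.cos(q)-176*np.sin(q)
    return np.append(Rz@[x,-113]+T,z+dz)
E
python3 - <<'E'
from h import *
print(psi,T,np.round(C@Rz.T+T-W,1).tolist(),padpos(0),padpos(.32))
for q in (0,.32): print(kin.ik(padpos(q),rot))
grip(0.0)
robot.movep(padpos(0,70),rot)
o=robot.observe();print(o["t"],o["tcp_pos"],o["contact_force"])
im=viewer.read_camera("wrist"); print(world("pad","wrist"))
cv2.imwrite("pics/w.png",im[:,:,::-1])
viewer.read_camera("top"); print(world("pad","top"))
E
```

```text
0.568703794020237 [648.28502331  53.6224201 ] [[-3.7, 1.6], [-0.2, -3.9], [1.8, 0.1], [1.3, 2.2], [0.8, 0.0]] [ 560.84252472 -136.37444682  111.        ] [ 557.50358626 -138.50850038   53.55493747]
[ 0.50116731  0.51625701 -0.4139391   1.84569765  0.27110175  0.83518118
 -1.05027126]
[ 0.45961374  0.58932791 -0.35490629  1.88156894  0.29653702  0.7221134
 -1.06672452]
4.425 [ 560.61748319 -137.83211533  180.9548223 ] [ 0.45890164 -0.10406975  0.21434054]
[(0.67, [564.0, -142.0, 111.0], [265.0, 204.0])]
[]
```

View pics/w.png

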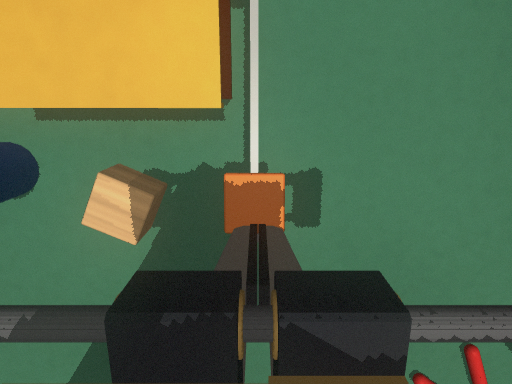

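The wrist view shows the pad square to the gripper, at columns 224–284 and rows 173–232. The lid edge is well clear. I'll check the pad centre from those pixels, then press.

```bash
python3 - <<'E'
from h import *
i=viewer.camera_info("wrist");R=np.array(i["R"]);t=np.array(i["t"])
d=R.T@np.linalg.solve(i["camera_matrix"],[254,203,1]);o=-R.T@t
P=o+d*(111-o[2])/d[2]; print("pad px",P)
off=np.zeros(3)
off[:2]=(P-padpos(0))[:2]
off*=min(1,10/np.linalg.norm(off)); print(off)
np.save("off.npy",off)
robot.servo_line(padpos(0,12)+off,feed=120)
for q in (0,.04,.1):
    robot.servo_line(padpos(q,0)+off,feed=40)
    s=robot.observe();print(q,s["t"],s["tcp_pos"],s["contact_force"])
E
```

```text
pad px [ 560.74290253 -133.66711617  111.        ]
[-0.09962219  2.70733065  0.        ]
0 5.7083 [ 560.92058477 -133.84841447  111.09255054] [ 0.69260233 -1.8189586   1.15027158]
0.04 6.0417 [ 559.73126879 -134.57790237  104.11354935] [ 1.92003179 -1.41448521  2.43659659]
0.1 6.4667 [ 558.39271412 -135.47624152   93.53904535] [ 0.45129406 -0.70817432  3.98473713]
```

```bash
python3 - <<'E'
from h import *
off=np.load("off.npy")
for q in (.2,.31):
    robot.servo_line(padpos(q,0)+off,feed=50)
    s=robot.observe();print(q,s["t"],s["tcp_pos"],s["contact_force"])
robot.hold(1.5)
a=viewer.read_camera("scene"); print(world("bearing0","scene")); print("lid",world("lid_edge","scene"))
b=viewer.read_camera("top"); print(world("bearing0","top")); print(robot.observe()["contact_force"],robot.observe()["t"])
cv2.imwrite("pics/b.png",np.hstack([cv2.resize(x,(800,600))[100:500,150:550] for x in (a,b)])[:,:,::-1])
E
```

```text
0.2 6.975 [ 556.99323288 -136.15902567   75.40959468] [ 0.764763   -0.46005726  4.30644716]
0.31 7.525 [ 557.42326175 -135.96075371   56.05540688] [ 0.34774033 -1.24338513  6.76055278]
[(0.72, [528.0, 300.0, 19.0], [363.0, 275.0]), (0.46, [413.0, 171.0, 19.0], [355.0, 204.0]), (0.45, [421.0, 274.0, 24.0], [390.0, 236.0]), (0.27, [650.0, 53.0, -1.0], [236.0, 229.0])]
lid [(0.56, [634.0, 44.0, 322.0], [235.0, 105.0])]
[(0.76, [419.0, 268.0, 23.0], [164.0, 289.0]), (0.52, [571.0, 88.0, 25.0], [257.0, 215.0]), (0.45, [640.0, -29.0, 27.0], [315.0, 182.0]), (0.44, [528.0, 295.0, 18.0], [154.0, 233.0])]
[-0.21113941 -0.84671361  6.72712684] 9.275
```

View pics/b.png

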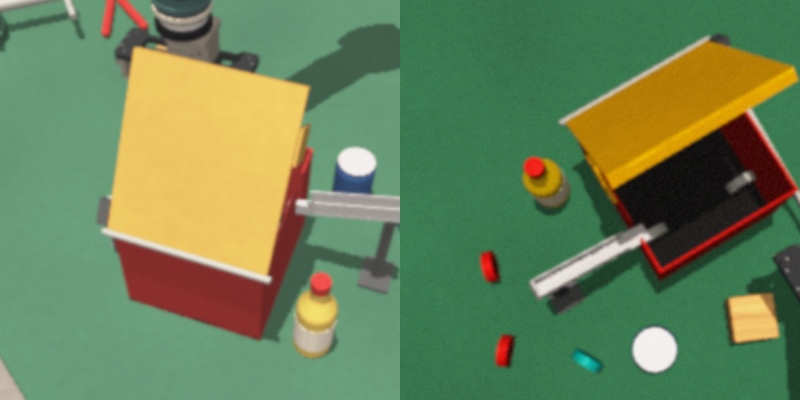

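```bash
python3 - <<'E'
from h import *
b=viewer.read_camera("top"); print(world("bearing0","top"))
i=viewer.camera_info("top");K=np.array(i["camera_matrix"])
for p in ([-45,70,25],[-45,70,40],[-45,75,85],[-45,90,120],[-45,90,100],[-45,105,125]):
    X=np.append(Rz@p[:2]+T,p[2]); u=K@(np.array(i["R"])@X+np.array(i["t"])); print(p,u[:2]/u[2])
cv2.imwrite("pics/c.png",cv2.resize(b[160:250,220:340],(800,600),interpolation=cv2.INTER_CUBIC)[:,:,::-1])
E
```

```text
[(0.71, [525.0, 294.0, 20.0], [154.0, 235.0]), (0.58, [570.0, 84.0, 24.0], [258.0, 215.0]), (0.53, [643.0, -30.0, 26.0], [315.0, 182.0]), (0.51, [411.0, 166.0, 19.0], [215.0, 294.0]), (0.5, [415.0, 267.0, 21.0], [164.0, 291.0])]
[-45, 70, 25] [256.34625081 213.87951063]
[-45, 70, 40] [256.28916315 212.89588975]
[-45, 75, 85] [253.8333649  211.07625291]
[-45, 90, 120] [246.42337328 212.66532237]
[-45, 90, 100] [246.76182766 214.11259948]
[-45, 105, 125] [239.11805456 216.591704  ]
```

View pics/c.png

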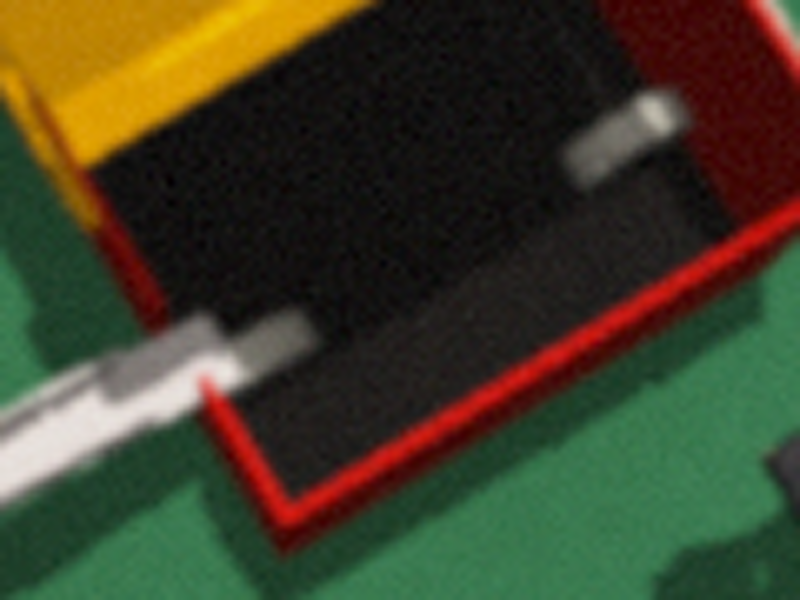

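The enlarged crop shows both bearings on the can floor. One is by the far wall at (620,140); the other, at (285,340), lies partly under the chute's end, in shadow and occluded by it. The chute is empty, so I'll ease the lever up.

```bash
python3 - <<'E'
from h import *
off=np.load("off.npy")
robot.servo_line(padpos(.22)+off,feed=30)
robot.servo_line(padpos(.12)+off,feed=25)
for q in (.06,.02,0):
    robot.servo_line(padpos(q)+off,feed=15)
    s=robot.observe();print(q,s["t"],s["tcp_pos"],s["contact_force"])
robot.servo_line(padpos(0,6)+off,feed=10)
s=robot.observe();print(s["t"],s["tcp_pos"],s["contact_force"])
robot.servo_line(padpos(0,120)+off,feed=120)
robot.movep([450,-350,300],rot)
a=viewer.read_camera("scene"); print(world("lid_edge","scene"),world("pad","scene"))
b=viewer.read_camera("top"); print(world("lid_edge","top"),world("pad","top"))
for n in("block","tin","oil"): print(n,world(n,"top"))
s=robot.observe();print(s["t"],s["contact_force"])
cv2.imwrite("pics/d.png",np.hstack([cv2.resize(x,(800,600))[100:500,150:550] for x in (a,b)])[:,:,::-1])
E
```

```text
0.06 11.8167 [ 559.15925379 -134.90215073  100.53685144] [-0.19849192 -0.31650834  4.45818725]
0.02 12.45 [ 560.25086797 -134.17345854  107.6751783 ] [-0.21008496  0.17433463  4.96597857]
0 12.8417 [ 560.87772178 -133.78860131  111.20781745] [ 0.92973016 -1.01973964  3.91063149]
13.5917 [ 560.46446398 -133.60423107  116.77118774] [-0.7088993  -0.11744349  0.19377671]
[(0.61, [558.0, -5.0, 154.0], [253.0, 143.0])] [(0.66, [563.0, -132.0, 108.0], [216.0, 128.0])]
[(0.77, [556.0, -5.0, 155.0], [310.0, 215.0])] [(0.57, [557.0, -133.0, 110.0], [378.0, 219.0])]
block [(0.81, [464.0, -43.0, -2.0], [319.0, 270.0])]
tin [(0.72, [428.0, 79.0, 0.0], [259.0, 286.0])]
oil [(0.73, [635.0, 222.0, 3.0], [194.0, 184.0])]
16.1333 [-0.30379653 -0.26641968 -0.0646007 ]
```

View pics/d.png

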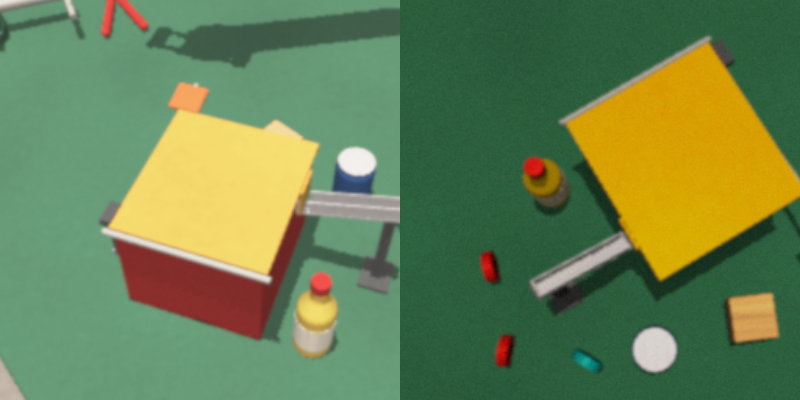

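The lid is fully shut with its edge at z of about 154. The chute is empty, the block, tin and oil bottle have not moved, and the arm is clear.

```bash
python3 -c "
from h import *
print(robot.job_done())"
```

```text
the job is handed in; nothing more can be done
None
```

The job is handed in: both bearings are in the can, the lid was eased fully shut, the block, tin and oil bottle are where they stood, and the arm is clear, at about 16 s on the robot's clock.

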